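# Put the balance's check weights back in their tray

## Robot

A 6-joint arm with a two-finger parallel gripper is mounted at the origin on a cart in front of the work surface, level with it; the furniture and walls round the work are solid. World frame = base frame: x ahead of the robot, y to its left, z up, the work surface at z = 0. Lengths are in m, angles in rad, forces in N, time in s.
With the tool pointing down it reaches from about 0.35 to 0.775 m from the base axis. Payload 7.3 kg.
Tool frame: the origin (TCP) lies on the centre line of the jaws, within the pads' length; the fingertips stand ahead of it and the grasp point (between the pads) lies 11 mm behind it (robot.nose_length is the z of the fingertips in the tool frame, in m); z points along the fingers, y is the line along which they close (so a half turn about z gives the same grasp; the last joint's range is limited). The gripper opens to 92 mm and grips with 3 to 60 N. Pads are 19 mm wide; open, the fingers measure 130 mm over their backs; the gripper's body (75 mm by 190 mm) begins 47 mm behind the grasp point.
Start: joints at [-1.322, 0.342, 1.524, -0, 1.275, -0.146], TCP at [0.202, -0.485, 0.235] pointing down, gripper open.
Joint ranges: [-2.53, 2.53], [-0.77, 2.02], [0.04, 2.7], [-1, 4.14], [0.28, 2.66], [-3.11, 3.11]. Speed limits (rad/s): [2.57, 2.57, 3.14, 3.14, 3.14, 3.14].

## Interface

Orientations are given as [roll, pitch, yaw] about the fixed x, y, z axes, in that order (R = Rz(yaw) Ry(pitch) Rx(roll)).
In Python, from cell import robot, cams gives the robot as it stands. The module is installed in compiled form; this text tells all that it offers.
- The arm moves only by the tool carry_out, never from a script. Its argument "deltas" is a list of rows, each a list of 7 numbers: the shift along the tool's x, y, z in cm, then the turn, a rotation vector about the tool's x, y, z in rad, then the opening, from 0 (shut) to 1 (fully open). A call has exactly 8 rows; each row shifts and turns the commanded pose from where the row before left it, along the tool's axes as they then stand; what a row does not reach is not made up. A row lasts 1/12 s, in which the tool goes at most 41.7 mm and 7.16 degrees, less where a joint would pass 70% of its speed; a pose out of reach is approached as far as the arm can. A call is refused whole if a number of a shift passes 4.17 or a number of a turn 0.125, either way. A call with a gripper value outside its range is refused whole. The fingers move at their own pace and stop on an object; "force" is the grip in N (left out, the last holds). Time passes only in rows, so rows that do not move let the fingers close, or fill a call up. It gives the time, the measured TCP pose, the force, the opening and the grip force at its end, in the units of the state.
- robot.observe(): the state, without advancing time (a new reading comes with each control period).
- cams.read_camera(name): name is "scene" or "top" or "wrist"; returns a dict with "image" (480x640x3 uint8, blue, green, red), "depth" (480x640 float32, m along the optical axis (not along the pixel's ray), 0 where there is no reading), "fx", "fy", "cx", "cy" (pixels), "D" ([k1, k2, p1, p2, k3] as OpenCV has them; the pictures are not rectified), "world_to_cam" (4x4, takes a point from world to camera coordinates). Camera axes: x right, y up, looking along -z (the intrinsics and any distortion apply to the point x, -y, -z); pixel columns grow to the right and rows downward; lengths in m; the calibration is good to about 2 mm. A picture is of the moment at which its call begins.
- robot.hand_in(): hands the job in; it is judged then, once.
The state is a dict: "time": time; "qpos": joint angles; "qvel": joint speeds; "joint_efforts": joint torques, N m; "tool_pos": TCP position; "tool_rot": TCP orientation; "contact_force": force on the tool from outside, world axes, zero at the start; "torque": the same for the moment, N m; "opening": finger opening in m; "grip_force": force on a finger pad.
Only numpy, scipy, OpenCV 4.12 (cv2) and the standard library are available. Lean on these libraries where they do the work, as an engineer would, in place of code of your own. Each camera call takes 0.05 s, during which the arm holds its last target. There are 200 camera calls.

## Task

The balance has been checked: put the three knobbed steel check weights back into their tray, each standing upright in the well made for its size (largest weight in the widest well, smallest in the narrowest), and lay the tweezers flat in the tray's long groove. Set the weights down with care, never let one drop, and leave the two plain bored-through sleeves of the grinder standing where they are.

Things in the scene. Friction and masses are not known exactly. Their poses are not given: they have to be found in the camera images.
- weight_large_mid (a point): Upright stainless check weight with a knob: solid body 38 mm across and 49 mm high, neck 5 mm high, knob 22 mm across and 15 mm high, 69 mm in all; 500 g; foot edge bevelled 2.5 mm. The point is on its axis, half-way up (34.5 mm above its foot); z up. Stands on the bench at the start. Its place: the widest well.
- weight_medium_mid (a point): Upright stainless check weight with a knob: solid body 28 mm across and 36 mm high, neck 4 mm high, knob 16 mm across and 10 mm high, 50 mm in all; 200 g; foot edge bevelled 2.5 mm. The point is on its axis, half-way up (25 mm above its foot); z up. Stands on the bench at the start. Its place: the middle-sized well.
- weight_small_mid (a point): Upright stainless check weight with a knob: solid body 18 mm across and 22 mm high, neck 3 mm high, knob 11 mm across and 7 mm high, 32 mm in all; 50 g; foot edge bevelled 2.5 mm. The point is on its axis, half-way up (16 mm above its foot); z up. Stands on the bench at the start. Its place: the narrowest well.
- tweezers_mid (a point): Slim steel tweezers lying flat on the bench, 134 mm long (along their own y), 15 mm wide (x) at the middle, 9 mm high, 18 g; grip them across the width near the middle. The point is at their centre, 4.5 mm above their underside; z is up. Their place is the long groove, either way round.
- well_wide_mouth (a point): Round well 48 mm across with a grey-lined floor, in a white 61 x 61 mm block of the weight tray, for the large weight. The point: centre of its mouth, 15 mm above the bench; 9 mm deep, floor 6 mm above the bench. Well row along y, centres 63 mm apart, order varies; -x points to the groove. The tray, 134 x 200 mm, rim 9 mm high, is fixed and turned with these axes.
- well_middle_mouth (a point): Round well 38 mm across with a grey-lined floor, in a white 61 x 61 mm block of the weight tray, for the medium weight. The point: centre of its mouth, 15 mm above the bench; 9 mm deep, floor 6 mm above the bench. Well row along y, centres 63 mm apart, order varies; -x points to the groove. The tray, 134 x 200 mm, rim 9 mm high, is fixed and turned with these axes.
- well_narrow_mouth (a point): Round well 28 mm across with a grey-lined floor, in a white 61 x 61 mm block of the weight tray, for the small weight. The point: centre of its mouth, 15 mm above the bench; 9 mm deep, floor 6 mm above the bench. Well row along y, centres 63 mm apart, order varies; -x points to the groove. The tray, 134 x 200 mm, rim 9 mm high, is fixed and turned with these axes.
- groove_floor (a point): Grey-lined groove in the white block along one long side of the tray: 156 mm long (y), 34 wide (x), 4 deep. A finger cut-out across its middle, 64 mm along y and 64 wide, is 3 mm deeper. The point: middle of the groove, level with its floor, 11 mm above the bench; block top 15 mm above the bench. The well row lies on its +x side, 65.5 mm from centre line to centre line.
- sleeve_large_mid (a point): Look-alike that does not belong in the tray: plain steel sleeve of the grinder, no knob, a hole bored right through from top to bottom; 28 mm across, bore 14 mm, 46 mm high, about 165 g, standing upright. The point is on its axis, half-way up. Leave it where it stands.
- sleeve_small_mid (a point): Look-alike that does not belong in the tray: plain steel sleeve of the grinder, no knob, a hole bored right through from top to bottom; 20 mm across, bore 10 mm, 32 mm high, about 60 g, standing upright. The point is on its axis, half-way up. Leave it where it stands.
Not all that is in view belongs to the job. What is shaped like the part that bears weight_large_mid but purple or turquoise is not meant.

How it is judged:
At the end, for the whole second after the job is handed in: Each weight upright (0.1 rad) on the floor of its own well (3 mm in height, 9 mm from the centre); tweezers flat on the groove's floor, along it (0.2 rad), within 12 mm across and 14 mm along of its middle; both sleeves upright within 20 mm of their start; all released and at rest (horizontal distance between weight_large_mid and well_wide_mouth below 0.009 m and z of weight_large_mid in the frame of well_wide_mouth below 0.0285 m and angle between each of weight_large_mid, weight_medium_mid, weight_small_mid, sleeve_large_mid, sleeve_small_mid's own z axis and vertical below 0.1 rad and linear speed of each of weight_large, weight_medium, weight_small, tweezers below 0.02 m/s and horizontal distance between weight_medium_mid and well_middle_mouth below 0.009 m and z of weight_medium_mid in the frame of well_middle_mouth below 0.019 m and horizontal distance between weight_small_mid and well_narrow_mouth below 0.009 m and z of weight_small_mid in the frame of well_narrow_mouth below 0.01 m and x of tweezers_mid in the frame of groove_floor between -0.012 and 0.012 m and y of tweezers_mid in the frame of groove_floor between -0.014 and 0.014 m and z of tweezers_mid in the frame of groove_floor below 0.0065 m and angle between the y axis of tweezers_mid and the y axis of groove_floor, either way round below 0.2 rad and angle between the z axis of tweezers_mid and the z axis of groove_floor, either way round below 0.1 rad and distance of each of sleeve_large_mid, sleeve_small_mid from where it was at the start of the episode below 0.02 m); the robot touches nothing.
It fails at once if the large sleeve is moved more than 20 mm or knocked over (distance of sleeve_large_mid from where it was at the start of the episode above 0.02 m or angle between sleeve_large_mid's own z axis and vertical above 0.5 rad).
It fails at once if the small sleeve is moved more than 20 mm or knocked over (distance of sleeve_small_mid from where it was at the start of the episode above 0.02 m or angle between sleeve_small_mid's own z axis and vertical above 0.5 rad).
It fails at once if the large weight is dropped (it falls faster than 0.5 m/s, about 13 mm of free fall, with no finger on it) (linear speed of weight_large above 0.5 m/s and contact force between the fingers and weight_large below 0.02 N).
It fails at once if the medium weight is dropped (it falls faster than 0.5 m/s, about 13 mm of free fall, with no finger on it) (linear speed of weight_medium above 0.5 m/s and contact force between the fingers and weight_medium below 0.02 N).
It fails at once if the small weight is dropped (it falls faster than 0.5 m/s, about 13 mm of free fall, with no finger on it) (linear speed of weight_small above 0.5 m/s and contact force between the fingers and weight_small below 0.02 N).
It also fails if it takes over 109 s, if anything falls off the work surface, if the arm or the gripper's body presses on something with over 40 N, if the wrist force passes 120 N, or if a joint passes its speed limit or range.

## Working session

There is one attempt and no reset: what is moved stays moved. The work goes in short steps, Python scripts to look and compute and a tool call to move; the robot and the scene stay as the last step left them, time stands still between calls to the robot, and variables do not carry over. Pictures are saved under pics/ and viewed, at most 14 in all, crops included, and the job is handed in when it is done.

Besides the shell and the picture viewer there is one more tool, called after "Request:" as name([rows], argument=value, ...), one row to a line, values as JSON. carry_out: Moves the arm, as the interface text tells. Its arguments: {"type":"object","properties":{"deltas":{"type":"array","items":{"type":"array","items":{"type":"number"}}},"force":{"type":"number"}},"required":["deltas"]}

```bash
mkdir -p pics; cat > h.py <<'E'
import numpy as np, cv2
from cell import robot, cams
def grab(n):
    c=cams.read_camera(n); c['K']=np.array([[c['fx'],0,c['cx']],[0,c['fy'],c['cy']],[0,0,1.]]); c['D']=np.array(c['D'],float); c['T']=np.array(c['world_to_cam']); return c
def ray(c,uv):
    p=cv2.undistortPoints(np.array(uv,float).reshape(-1,1,2),c['K'],c['D']).reshape(-1,2)
    d=np.c_[p[:,0],-p[:,1],-np.ones(len(p))]
    R=c['T'][:3,:3]; return -R.T@c['T'][:3,3], d@R
def onplane(c,uv,z):
    o,d=ray(c,uv); return o+d*((z-o[2])/d[:,2])[:,None]
def depthpt(c,uv):
    o,d=ray(c,uv); uv=np.array(uv,int).reshape(-1,2); return o+d*c['depth'][uv[:,1],uv[:,0]][:,None]
E
python3 - <<'E'
from h import *
for n in('scene','top','wrist'):
    c=grab(n); cv2.imwrite(f'pics/{n}0.png',c['image']); o,_=ray(c,[[320,240]]); print(n,o.round(3),c['fx'],c['D'],(c['depth']>0).mean())
s=robot.observe(); print(s, robot.nose_length)
E
```

```text
scene [0.246 0.563 0.728] 444.30526869956634 [0.02307871 0.         0.         0.         0.        ] 0.9958756510416666
top [ 0.264 -0.003  1.176] 473.65646038709656 [0.03937136 0.         0.         0.         0.        ] 0.995927734375
wrist [ 0.276 -0.455  0.383] 350.90694650650266 [-0.0432194  0.         0.         0.         0.       ] 0.9959537760416667
{'time': 0.15, 'qpos': array([-1.32198849e+00,  3.42525341e-01,  1.52477235e+00,  5.43292838e-05,
        1.27538995e+00, -1.46036185e-01]), 'qvel': array([ 9.08845485e-04, -2.45944271e-03, -3.25019753e-03, -8.89463228e-04,
       -9.59082254e-04,  1.79063705e-05]), 'joint_efforts': array([ 1.47260827e-03, -4.31465828e+01, -2.44353873e+01,  7.17695849e-02,
        5.37088152e-02, -8.48692321e-05]), 'tool_pos': array([ 0.20189712, -0.48432306,  0.2342328 ]), 'tool_rot': array([-3.14051688e+00, -2.10745701e-04,  3.94828065e-01]), 'contact_force': array([-0.32250671, -0.23552826, -0.20641575]), 'torque': array([-0.03319202,  0.04437488, -0.02044067]), 'grip_force': 0.0, 'opening': 0.0918584869766356} 0.008
```

View pics/top0.png

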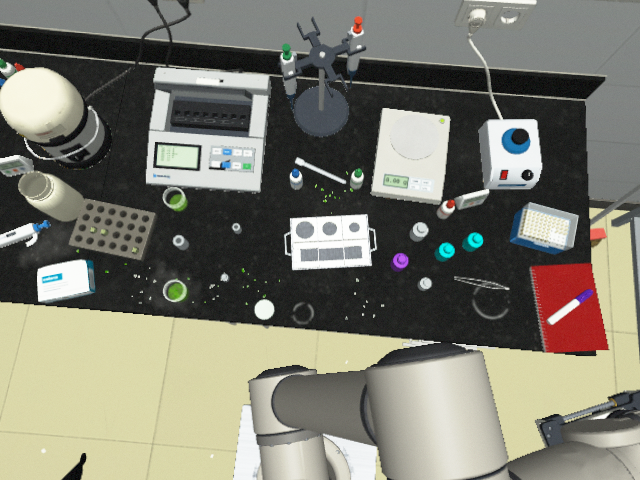

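View pics/scene0.png

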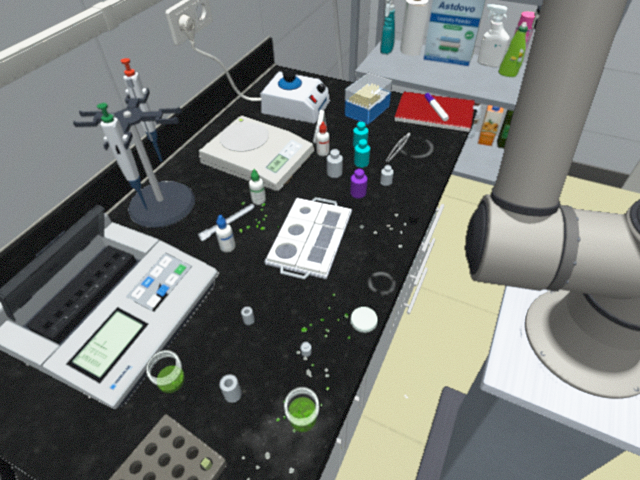

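The top view shows the large weight near (419,231), the medium at (425,284), the small at (225,278), and the sleeves at (180,242) and (237,228). The tweezers are near (481,283). The tray is centred at (330,242), wells on its upper side and groove on the lower. Purple and turquoise decoys stand next to the large weight.

```bash
cat > m.py <<'E'
from h import *
def cloud(c):
    v,u=np.mgrid[0:480,0:640]; uv=np.c_[u.ravel(),v.ravel()]
    return depthpt(c,uv).reshape(480,640,3)
E
python3 - <<'E'
from m import *
t=grab('top'); s=grab('scene'); P=cloud(t); Q=cloud(s)
seeds=dict(L=(419,231),M=(425,284),S=(225,278),SL=(180,242),SS=(237,228),purple=(401,261),tq1=(446,251),tq2=(474,240),white=(264,310),cupA=(175,291),cupB=(176,199),redbottle=(447,208))
for k,uv in seeds.items():
    p0=depthpt(t,[uv])[0]
    out=[]
    for X in(P,Q):
        q=X.reshape(-1,3); m=(np.hypot(*(q[:,:2]-p0[:2]).T)<.035)&(q[:,2]>.012)&(q[:,2]<.2); q=q[m]
        if len(q)<3: out.append(None);continue
        zt=np.percentile(q[:,2],97); top=q[q[:,2]>zt-.006]
        out.append((len(q),zt.round(4),((top.min(0)+top.max(0))/2).round(4)[:2],np.ptp(top,axis=0).round(3)[:2],((q.min(0)+q.max(0))/2).round(4)[:2],np.ptp(q,axis=0).round(3)[:2]))
    print(k,p0.round(3));[print('   ',o) for o in out]
print('bench',P[300,380],Q[300,330])
cv2.imwrite('pics/topc.png',cv2.resize(t['image'][190:320,270:530],None,fx=3,fy=3,interpolation=cv2.INTER_CUBIC))
E
```

```text
L [ 0.591 -0.223  0.068]
    (244, np.float64(0.0718), array([ 0.6007, -0.2269]), array([0.019, 0.019]), array([ 0.5995, -0.2276]), array([0.037, 0.037]))
    (332, np.float64(0.0704), array([ 0.6015, -0.2302]), array([0.022, 0.02 ]), array([ 0.6016, -0.2287]), array([0.037, 0.037]))
M [ 0.466 -0.246  0.05 ]
    (124, np.float64(0.0526), array([ 0.4705, -0.2485]), array([0.012, 0.014]), array([ 0.4704, -0.2484]), array([0.027, 0.026]))
    (165, np.float64(0.0512), array([ 0.4722, -0.2525]), array([0.013, 0.016]), array([ 0.4713, -0.2501]), array([0.026, 0.027]))
S [0.438 0.237 0.031]
    (48, np.float64(0.0354), array([0.4407, 0.2406]), array([0.01 , 0.007]), array([0.4409, 0.2406]), array([0.017, 0.018]))
    (107, np.float64(0.0327), array([0.4431, 0.2384]), array([0.01, 0.01]), array([0.4435, 0.2385]), array([0.018, 0.019]))
SL [0.521 0.365 0.017]
    (161, np.float64(0.0503), array([0.5163, 0.3597]), array([0.026, 0.027]), array([0.5163, 0.3592]), array([0.026, 0.029]))
    (401, np.float64(0.0474), array([0.5196, 0.3581]), array([0.028, 0.028]), array([0.5192, 0.3581]), array([
[... 1652 characters left out ...]
9]), array([0.3952, 0.3438]), array([0.05 , 0.049]))
cupB [0.632 0.393 0.018]
    (405, np.float64(0.0673), array([0.6243, 0.3858]), array([0.048, 0.051]), array([0.6331, 0.3857]), array([0.067, 0.051]))
    (921, np.float64(0.0652), array([0.6255, 0.3835]), array([0.05 , 0.049]), array([0.6336, 0.3844]), array([0.067, 0.051]))
redbottle [ 0.658 -0.289  0.063]
    (240, np.float64(0.0953), array([ 0.6649, -0.2906]), array([0.008, 0.008]), array([ 0.6693, -0.2882]), array([0.041, 0.035]))
    (325, np.float64(0.091), array([ 0.665 , -0.2927]), array([0.012, 0.013]), array([ 0.6689, -0.2887]), array([0.042, 0.039]))
bench [ 0.42442268 -0.1471364  -0.00054566] [0.45144609 0.11942396 0.00052856]
```

View pics/topc.png

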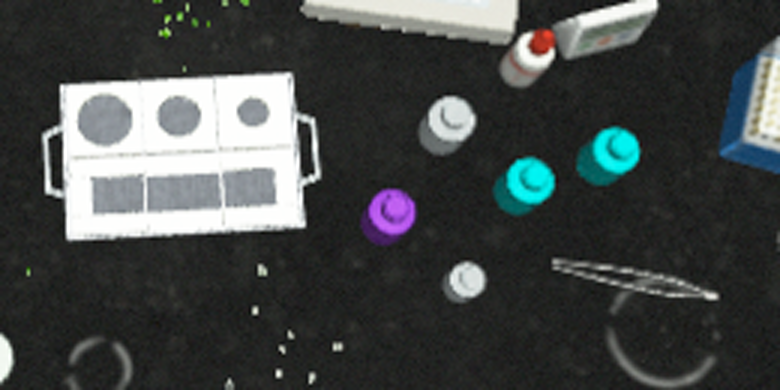

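The crop shows the wells left to right as wide, middle and narrow, with the groove below them. The tweezers run from about crop (553,263) to (718,297). Next I measure the wells, groove and tweezers in both views.

```bash
python3 - <<'E'
from m import *
for n in('top','scene'):
    c=grab(n); P=cloud(c); g=c['image'].max(2)
    X,Y,Z=P[...,0],P[...,1],P[...,2]
    box=(abs(X-.54)<.12)&(abs(Y-.01)<.15)&(Z<.04)
    w=(box&(g>190)).astype(np.uint8)
    w=cv2.morphologyEx(w,cv2.MORPH_OPEN,np.ones((7,7)) if n=='top' else np.ones((5,5)))
    cs,h=cv2.findContours((box&(g>185)).astype(np.uint8),cv2.RETR_CCOMP,cv2.CHAIN_APPROX_NONE)
    i=max(range(len(cs)),key=lambda k:cv2.contourArea(cs[k]))
    q=onplane(c,cs[i].reshape(-1,2),.012); r=cv2.minAreaRect(q[:,:2].astype(np.float32)); print(n,'tray outline',r)
    m=box&(P[...,2]>.008)&(P[...,2]<.03)&(g>190); print('top z',np.median(Z[m]))
    for k in range(len(cs)):
        if h[0,k,3]==i and cv2.contourArea(cs[k])>30:
            mk=np.zeros((480,640),np.uint8); cv2.drawContours(mk,cs,k,1,-1)
            vu=np.argwhere(mk)[:,::-1]; q=onplane(c,vu,.0105); q2=q[:,:2]; print('  hole',q2.mean(0).round(4),np.ptp(q2,axis=0).round(3),'z',np.median(Z[cv2.erode(mk,np.ones((3,3)))>0]).round(4))
    tb=(abs(X-.47)<.06)&(Y<-.285)&(Y>-.46)&(g>95)&(np.ptp(c['image'].astype(int),axis=2)<40)
    l,lab,st,_=cv2.connectedComponentsWithStats(cv2.dilate(tb.astype(np.uint8),np.ones((3,3))))
    for k in range(1,l):
        if st[k,4]>60:
            v=np.argwhere((lab==k)&tb)[:,::-1]; q=onplane(c,v,.0045)[:,:2]; r=cv2.minAreaRect(q.astype(np.float32)); b=cv2.boxPoints(r); print('  tw',st[k],np.array(r[0]).round(4),r[1:],'mean',q.mean(0).round(4),'z',np.percentile(Z[(lab==k)&tb],[10,50,90]).round(4), b.round(3).tolist())
E
```

```text
top tray outline ((0.5594744086265564, -0.010324135422706604), (0.13479186594486237, 0.23020890355110168), 8.54176139831543)
top z 0.015296194159695853
  hole [ 0.5279 -0.0148] [0.041 0.067] z 0.0095
  hole [0.521  0.0396] [0.04 0.05] z 0.0123
  hole [ 0.5371 -0.0699] [0.04 0.05] z 0.0129
  hole [0.5435 0.0943] [0.055 0.022] z 0.0011
  hole [ 0.5748 -0.1144] [0.057 0.021] z 0.0011
  hole [ 0.6033 -0.0679] [0.027 0.031] z 0.0077
  hole [ 0.5943 -0.0048] [0.038 0.042] z 0.0074
  hole [0.5844 0.0574] [0.048 0.05 ] z 0.0076
  tw [453 275  57  16 441] [ 0.4865 -0.3932] ((0.13400009274482727, 0.02657461352646351), 87.11173248291016) mean [ 0.4904 -0.3957] z [-0.0002  0.0046  0.0112] [[0.4699999988079071, -0.45899999141693115], [0.4959999918937683, -0.460999995470047], [0.503000020980835, -0.3269999921321869], [0.47699999809265137, -0.32600000500679016]]
  tw [473 303  17  15  91] [ 0.4191 -0.3914] ((0.043002743273973465, 0.009652376174926758), 52.66047286987305) mean [ 0.4195 -0.3895] z [-0.0012  0.0019  0.004 ] [[0.4020000100135803, -0.4059999883174896], [0.4099999964237213, -0.4110000133
[... 878 characters left out ...]
57 -0.1169] [0.053 0.02 ] z 0.0008
  tw [385 133  26  29 289] [ 0.4908 -0.3975] ((0.1342822164297104, 0.019378937780857086), 85.94371032714844) mean [ 0.4909 -0.3985] z [0.0002 0.0043 0.0092] [[0.47600001096725464, -0.46399998664855957], [0.4959999918937683, -0.4650000035762787], [0.5049999952316284, -0.3310000002384186], [0.4860000014305115, -0.33000001311302185]]
  tw [418 142  16  16  84] [ 0.4161 -0.4136] ((0.06678766757249832, 0.014096122235059738), 81.4529800415039) mean [ 0.4156 -0.4087] z [0.0003 0.0017 0.0033] [[0.40400001406669617, -0.44600000977516174], [0.4180000126361847, -0.4480000138282776], [0.42800000309944153, -0.38199999928474426], [0.414000004529953, -0.3799999952316284]]
```

The tray yaw comes out at about 0.149 from both views. The top camera's well row and groove match the tray outline to within 1 mm. Next I get the tweezers line and plan the first move.

```bash
cat >> m.py <<'E'
def goto(x,y,z,yaw):
    s=robot.observe(); p=np.array(s['tool_pos']); r=s['tool_rot']; d=np.array([x,y,z])-p
    c,sn=np.cos(yaw),np.sin(yaw)
    dz=yaw-r[2]; dz=(dz+np.pi)%(2*np.pi)-np.pi
    print('t',round(s['time'],2),'pose',p.round(4),np.round(r,4),'turn tool z',round(-dz,4),'then shift cm',(np.array([c*d[0]+sn*d[1],sn*d[0]-c*d[1],-d[2]])*100).round(2),'q',np.round(s['qpos'],2),'open',round(s['opening'],4),'F',np.round(s['contact_force'],1))
E
python3 - <<'E'
from m import *
for n in('top','scene'):
    c=grab(n); P=cloud(c); g=c['image'].max(2); X,Y,Z=P[...,0],P[...,1],P[...,2]
    m=(abs(X-.49)<.035)&(Y<-.30)&(Y>-.49)&(g>95)&(np.ptp(c['image'].astype(int),axis=2)<40)
    q=onplane(c,np.argwhere(m)[:,::-1],.005)[:,:2].astype(np.float32)
    l=cv2.fitLine(q,cv2.DIST_HUBER,0,.01,.01).ravel(); t=(q-l[2:])@l[:2]; n_=np.array([-l[1],l[0]]); w=(q-l[2:])@n_
    a,b=np.percentile(t,[.5,99.5]); mid=l[2:]+l[:2]*(a+b)/2
    print(n,'ends',(l[2:]+l[:2]*a).round(4),(l[2:]+l[:2]*b).round(4),'mid',mid.round(4),'len',b-a,'ang of axis',np.arctan2(l[1],l[0]), 'w',np.percentile(w,[1,99]))
goto(.485,-.40,.16,1.45)
E
```

```text
top ends [ 0.4833 -0.4622] [ 0.4972 -0.3266] mid [ 0.4903 -0.3944] len 0.13634478945285083 ang of axis 1.4687545 w [-0.00897635  0.01743781]
scene ends [ 0.4856 -0.4671] [ 0.497  -0.3006] mid [ 0.4913 -0.3838] len 0.1668846492469311 ang of axis 1.5023075 w [-0.00957608  0.02058595]
t 0.45 pose [ 0.202  -0.4846  0.2347] [-3.1416 -0.      0.3949] turn tool z -1.0551 then shift cm [11.81 27.08  7.47] q [-1.32  0.34  1.52  0.    1.28 -0.15] open 0.0916 F [0.8 0.1 0.3]
```

Request:
carry_out([
  [0,0,0,0,0,-0.12,1],
  [0,0,0,0,0,-0.12,1],
  [0,0,0,0,0,-0.12,1],
  [0,0,0,0,0,-0.12,1],
  [0,0,0,0,0,-0.12,1],
  [0,0,0,0,0,-0.12,1],
  [0,0,0,0,0,-0.12,1],
  [0,0,0,0,0,-0.12,1],
])

```text
time: 1.12
tool_pos: [0.2019, -0.4846, 0.2348]
tool_rot: [3.142, 0.0, 1.361]
contact_force: [0.1, 0.9, 0.2]
opening: 0.0917
grip_force: 0.0
```

Request:
carry_out([
  [1.2,3.4,0.9,0,0,-0.014,0.4],
  [1.2,3.4,0.9,0,0,-0.014,0.4],
  [1.2,3.4,0.9,0,0,-0.014,0.4],
  [1.2,3.4,0.9,0,0,-0.014,0.4],
  [1.2,3.4,0.9,0,0,-0.014,0.4],
  [1.2,3.4,0.9,0,0,-0.014,0.4],
  [1.2,3.4,0.9,0,0,-0.014,0.4],
  [0,0,0,0,0,0,0.4],
])

```text
time: 1.78
tool_pos: [0.4559, -0.4401, 0.1691]
tool_rot: [3.141, -0.003, 1.458]
contact_force: [-0.4, 1.7, 0.1]
opening: 0.0433
grip_force: 0.0
```

```bash
python3 - <<'E'
from m import *
c=grab('wrist'); cv2.imwrite('pics/w1.png',c['image']); goto(.4903,-.395,.1,1.47)
E
```

```text
t 1.83 pose [ 0.4534 -0.4412  0.1699] [-3.1404e+00 -1.9000e-03  1.4572e+00] turn tool z -0.0128 then shift cm [4.97 3.21 6.99] q [-0.89  0.59  1.3   0.    1.25 -0.78] open 0.04 F [-0.9 -0.7  0.8]
```

View pics/w1.png

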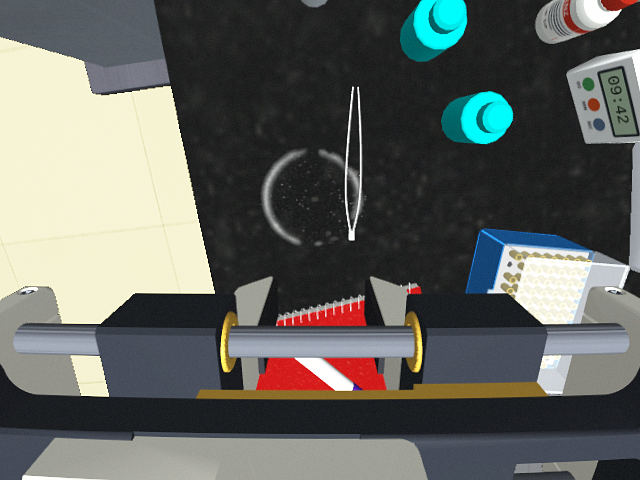

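The wrist view shows the tweezers from (355,87), the open tips, to (351,240), the joined end. A turquoise knob is at (495,118). I now measure the tweezers from here.

```bash
cat >> m.py <<'E'
def tw(c,u0,u1,v0,v1,thr=150,z=.006):
    m=np.zeros((480,640),np.uint8); m[v0:v1,u0:u1]=c['image'][v0:v1,u0:u1].min(2)>thr
    n,lab,st,_=cv2.connectedComponentsWithStats(cv2.dilate(m,np.ones((3,3)))); k=1+np.argmax(st[1:,4]); m&=(lab==k).astype(np.uint8)
    uv=np.argwhere(m)[:,::-1]; q=onplane(c,uv,z)[:,:2].astype(np.float32); l=cv2.fitLine(q,cv2.DIST_L2,0,.01,.01).ravel(); t=(q-l[2:])@l[:2]; w=(q-l[2:])@[-l[1],l[0]]
    mid=l[2:]+l[:2]*(t.min()+t.max())/2+np.array([-l[1],l[0]])*(w.min()+w.max())/2
    d=depthpt(c,uv)[:,2]
    print('tw mid',mid.round(4),'len',np.ptp(t),'wid',np.ptp(w),'axis',np.arctan2(l[1],l[0]),'z',np.percentile(d,[10,50,90]).round(4)); return mid
E
python3 - <<'E'
from m import *
c=grab('wrist'); tw(c,335,370,70,250)
P=cloud(c).reshape(-1,3); q=P[(P[:,2]>.055)&(P[:,2]<.08)&(abs(P[:,0]-.587)<.03)&(abs(P[:,1]+.362)<.03)]; print('tq2',((q.min(0)+q.max(0))/2).round(4),q.max(0)[2])
# triangulate the joined end: wrist vs top
t=grab('top'); o1,d1=ray(c,[[351,238]]); g=t['image'].max(2)
e=onplane(c,[[351,238]],.006); print('joined end',e.round(4))
goto(.4903,-.395,.1,1.47)
E
```

```text
tw mid [ 0.4912 -0.3959] len 0.13281506 wid 0.014623782 axis 1.4597478 z [-0.0008  0.006   0.0082]
tq2 [ 0.5885 -0.3657  0.0628] 0.0704712525815028
joined end [[ 0.4807 -0.4615  0.006 ]]
t 1.93 pose [ 0.4508 -0.4429  0.1713] [-3.1407e+00 -2.0000e-04  1.4537e+00] turn tool z -0.0163 then shift cm [5.16 3.45 7.13] q [-0.9   0.59  1.3  -0.    1.26 -0.78] open 0.0372 F [1.1 0.3 0.2]
```

Request:
carry_out([
  [0.68,0.58,2,0,0,-0.001,0.4],
  [0.68,0.58,2,0,0,-0.001,0.4],
  [0.68,0.58,2,0,0,-0.001,0.4],
  [0.68,0.58,2,0,0,-0.001,0.4],
  [0.68,0.58,2,0,0,-0.001,0.4],
  [0.68,0.58,2,0,0,-0.001,0.4],
  [0,0,0,0,0,0,0.4],
  [0,0,0,0,0,0,0.4],
])

```text
time: 2.6
tool_pos: [0.4889, -0.407, 0.0517]
tool_rot: [-3.14, -0.001, 1.458]
contact_force: [0.1, -0.6, -0.5]
opening: 0.0368
grip_force: 0.0
```

```bash
python3 - <<'E'
from m import *
c=grab('wrist'); cv2.imwrite('pics/w2.png',c['image']); goto(.490,-.406,.0105,1.46)
E
```

```text
t 2.65 pose [ 0.4894 -0.4078  0.0529] [3.1409e+00 1.1000e-03 1.4577e+00] turn tool z -0.0023 then shift cm [0.19 0.03 4.24] q [-0.81  0.72  1.41 -0.    1.01 -0.7 ] open 0.0367 F [ 0.3 -0.1 -0. ]
```

View pics/w2.png

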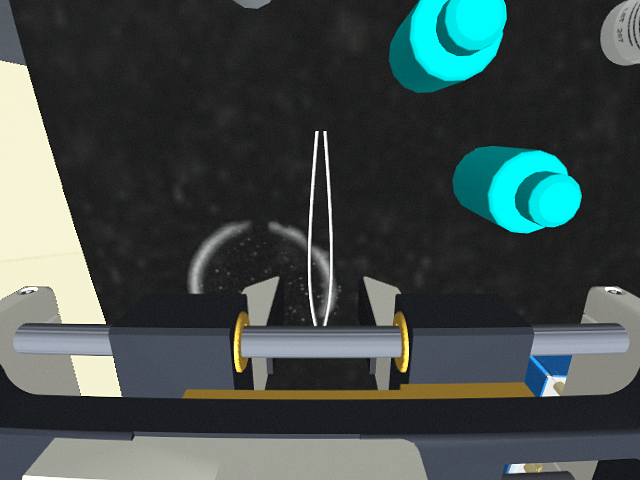

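The tweezers (columns 309–331) lie centred between the fingers, and turquoise clears the gripper body. I descend and grip.

Request:
carry_out([
  [0.1,0,1,0,0,0,0.4],
  [0.1,0,1,0,0,0,0.4],
  [0,0,1,0,0,0,0.4],
  [0,0,0.7,0,0,0,0.4],
  [0,0,0.5,0,0,0,0.4],
  [0,0,0,0,0,0,0.4],
  [0,0,0,0,0,0,0.4],
  [0,0,0,0,0,0,0.3],
], force=10)

```text
time: 3.32
tool_pos: [0.4903, -0.4047, 0.0096]
tool_rot: [3.142, 0.0, 1.459]
contact_force: [-0.9, -0.2, -0.6]
opening: 0.0336
grip_force: 0.0
```

Request:
carry_out([
  [0,0,0,0,0,0,0.2],
  [0,0,0,0,0,0,0.1],
  [0,0,0,0,0,0,0],
  [0,0,0,0,0,0,0],
  [0,0,0,0,0,0,0],
  [0,0,0,0,0,0,0],
  [0,0,0,0,0,0,0],
  [0,0,0,0,0,0,0],
], force=10)

```text
time: 3.98
tool_pos: [0.4903, -0.4047, 0.0098]
tool_rot: [3.141, 0.0, 1.459]
contact_force: [-0.1, -0.1, -0.3]
opening: 0.0144
grip_force: 10.0
```

Request:
carry_out([
  [0,0,-0.5,0,0,0,0],
  [0,0,-1,0,0,0,0],
  [0,0,-2,0,0,0,0],
  [0,0,-2,0,0,0,0],
  [0,0,-2,0,0,0,0],
  [0,0,-2,0,0,0,0],
  [0,0,-1.5,0,0,0,0],
  [0,0,0,0,0,0,0],
])

```text
time: 4.65
tool_pos: [0.4918, -0.4061, 0.1245]
tool_rot: [3.136, 0.005, 1.459]
contact_force: [0.6, 0.2, -0.2]
opening: 0.0143
grip_force: 10.0
```

```bash
python3 - <<'E'
from m import *
goto(.529-.010*np.cos(1.72),-.0147-.010*np.sin(1.72),.10,1.72)
E
```

```text
t 4.65 pose [ 0.4918 -0.4061  0.1245] [3.1357 0.005  1.4588] turn tool z -0.2612 then shift cm [37.15  9.5   2.45] q [-0.81  0.64  1.34 -0.    1.15 -0.7 ] open 0.0143 F [ 0.6  0.2 -0.2]
```

Request:
carry_out([
  [0,0,0,0,0,-0.087,0],
  [0,0,0,0,0,-0.087,0],
  [0,0,0,0,0,-0.087,0],
  [1.5,0.4,0,0,0,0,0],
  [3.1,0.8,0,0,0,0,0],
  [3.1,0.8,0,0,0,0,0],
  [3.1,0.8,0,0,0,0,0],
  [3.1,0.8,0,0,0,0,0],
])

```text
time: 5.32
tool_pos: [0.5048, -0.2603, 0.1192]
tool_rot: [-3.141, -0.001, 1.719]
contact_force: [0.6, 0.7, -0.1]
opening: 0.0146
grip_force: 10.0
```

Request:
carry_out([
  [3.1,0.8,0,0,0,0,0],
  [3.1,0.8,0,0,0,0,0],
  [3.1,0.8,0,0,0,0,0],
  [3.1,0.8,0,0,0,0,0],
  [3.1,0.8,0,0,0,0,0],
  [2,0.5,0,0,0,0,0],
  [0,0,0,0,0,0,0],
  [0,0,0,0,0,0,0],
])

```text
time: 5.98
tool_pos: [0.5236, -0.0812, 0.1195]
tool_rot: [-3.141, 0.0, 1.722]
contact_force: [0.2, -0.0, -0.2]
opening: 0.0145
grip_force: 10.0
```

```bash
python3 - <<'E'
from m import *
c=grab('wrist'); cv2.imwrite('pics/w3.png',c['image']);goto(.529-.009*np.cos(1.72),-.0147-.009*np.sin(1.72),.055,1.72)
E
```

```text
t 6.03 pose [ 0.5237 -0.0822  0.1195] [-3.1413e+00  4.0000e-04  1.7208e+00] turn tool z 0.0008 then shift cm [5.69 1.53 6.45] q [-0.3   0.47  1.67 -0.    1.   -0.45] open 0.0144 F [ 0.7 -0.3  0.2]
```

View pics/w3.png

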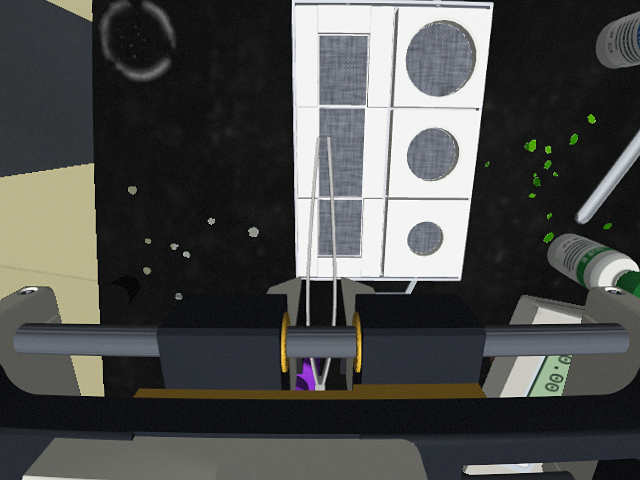

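The wrist view shows the wells at (441,58), (433,154) and (426,238), with the groove around column 342, rows 35–257. I measure the wells and groove here.

```bash
python3 - <<'E'
from m import *
c=grab('wrist'); P=cloud(c); hsv=cv2.cvtColor(c['image'],cv2.COLOR_BGR2HSV); g=hsv[...,2]
m=((g<185)&(g>70)&(hsv[...,1]<60)).astype(np.uint8)
m=cv2.morphologyEx(cv2.morphologyEx(m,cv2.MORPH_CLOSE,np.ones((5,5))),cv2.MORPH_OPEN,np.ones((5,5)))
for nm,(u0,u1,v0,v1) in dict(wide=(400,480,12,103),mid=(400,465,112,192),nar=(400,455,212,264),groove=(308,375,25,265)).items():
    k=np.zeros_like(m); k[v0:v1,u0:u1]=m[v0:v1,u0:u1]
    n,lab,st,ce=cv2.connectedComponentsWithStats(k)
    uv=np.argwhere(k)[:,::-1] if nm=='groove' else np.argwhere(lab==1+np.argmax(st[1:,4]))[:,::-1]
    for z in ((.0105,.006) if nm!='groove' else (.011,)):
        q=onplane(c,uv,z)[:,:2]; r=cv2.minAreaRect(q.astype(np.float32)); print(nm,z,q.mean(0).round(4),np.array(r[0]).round(4),np.round(r[1],3),round(r[2],1), 'zdepth',np.median(depthpt(c,uv)[:,2]).round(4))
E
```

```text
wide 0.0105 [0.5859 0.0558] [0.5861 0.0555] [0.047 0.048] 12.0 zdepth 0.0057
wide 0.006 [0.5872 0.0569] [0.5874 0.0565] [0.048 0.048] 12.0 zdepth 0.0057
mid 0.0105 [ 0.5953 -0.0072] [ 0.5954 -0.0073] [0.038 0.037] 56.1 zdepth 0.0056
mid 0.006 [ 0.5967 -0.0072] [ 0.5968 -0.0074] [0.038 0.038] 56.1 zdepth 0.0056
nar 0.0105 [ 0.6045 -0.0701] [ 0.6045 -0.0701] [0.026 0.027] 12.7 zdepth 0.0057
nar 0.006 [ 0.6061 -0.0712] [ 0.6061 -0.0712] [0.027 0.028] 12.7 zdepth 0.0057
groove 0.011 [ 0.5288 -0.0115] [ 0.5278 -0.0176] [0.039 0.158] 8.2 zdepth 0.01
```

Request:
carry_out([
  [0.5,0.2,0,0,0,0,0],
  [1.5,0.4,0.5,0,0,0,0],
  [1.5,0.4,1,0,0,0,0],
  [1.5,0.4,1.5,0,0,0,0],
  [0.5,0.2,1.5,0,0,0,0],
  [0,0,1.5,0,0,0,0],
  [0,0,0,0,0,0,0],
  [0,0,0,0,0,0,0],
])

```text
time: 6.75
tool_pos: [0.5311, -0.0259, 0.0592]
tool_rot: [-3.14, -0.0, 1.719]
contact_force: [0.4, -2.0, -0.3]
opening: 0.0146
grip_force: 10.0
```

```bash
python3 - <<'E'
from m import *
c=grab('wrist'); cv2.imwrite('pics/w4.png',c['image']);goto(.5313,-.0249,.0212,1.72)
E
```

```text
t 6.8 pose [ 0.5317 -0.026   0.06  ] [-3.1416e+00  1.0000e-04  1.7186e+00] turn tool z -0.0014 then shift cm [ 0.12 -0.02  3.88] q [-0.19  0.56  1.72 -0.    0.86 -0.34] open 0.0143 F [ 0.4  0.5 -0. ]
```

View pics/w4.png

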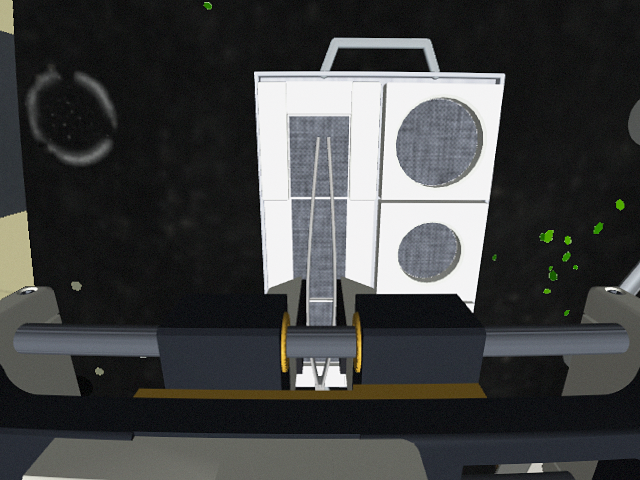

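The tweezers are in line over the groove, so I lower and release them.

Request:
carry_out([
  [0.1,0,0.8,0,0,0,0],
  [0,0,0.8,0,0,0,0],
  [0,0,0.8,0,0,0,0],
  [0,0,0.6,0,0,0,0],
  [0,0,0.5,0,0,0,0],
  [0,0,0.3,0,0,0,0],
  [0,0,0,0,0,0,0],
  [0,0,0,0,0,0,0],
])

```text
time: 7.47
tool_pos: [0.5313, -0.0243, 0.0216]
tool_rot: [-3.141, 0.0, 1.72]
contact_force: [0.3, -0.5, -0.2]
opening: 0.0147
grip_force: 10.0
```

Request:
carry_out([
  [0,0,0,0,0,0,0.18],
  [0,0,0,0,0,0,0.21],
  [0,0,0,0,0,0,0.21],
  [0,0,0,0,0,0,0.21],
  [0,0,-0.4,0,0,0,0.21],
  [0,0,-1,0,0,0,0.21],
  [0,0,-2,0,0,0,0.21],
  [0,0,-3,0,0,0,0.21],
])

```text
time: 8.13
tool_pos: [0.5298, -0.0241, 0.0853]
tool_rot: [-3.137, -0.001, 1.72]
contact_force: [0.9, 0.9, 0.7]
opening: 0.0193
grip_force: 0.0
```

Request:
carry_out([
  [-2,0,-3,0,0,0,0.5],
  [-2,0,-3,0,0,0,0.5],
  [-2,0,0,0,0,0,0.5],
  [-2,0,0,0,0,0,0.5],
  [-2,0,0,0,0,0,0.5],
  [-2,0,0,0,0,0,0.5],
  [0,0,0,0,0,0,0.5],
  [0,0,0,0,0,0,0.5],
])

```text
time: 8.8
tool_pos: [0.5491, -0.1437, 0.1464]
tool_rot: [3.141, 0.0, 1.718]
contact_force: [-0.4, 1.2, -1.1]
opening: 0.0457
grip_force: 0.0
```

```bash
python3 - <<'E'
from m import *
c=grab('wrist'); cv2.imwrite('pics/w5.png',c['image']);goto(.472,-.25,.1,1.57)
E
```

```text
t 8.85 pose [ 0.5489 -0.1428  0.1462] [ 3.1414e+00 -2.0000e-04  1.7189e+00] turn tool z 0.1489 then shift cm [-10.72  -7.68   4.62] q [-0.39  0.5   1.53  0.    1.11 -0.54] open 0.0458 F [-0.   0.5  0.2]
```

View pics/w5.png

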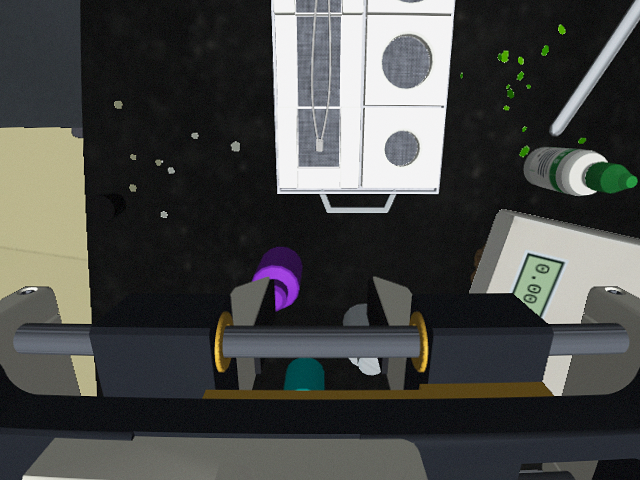

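The tweezers lie in the groove, with the joined end at (319,147) inside it. The medium weight is next; I back off to view it.

Request:
carry_out([
  [0,0,0,0,0,0.075,0.5],
  [0,0,0,0,0,0.075,0.5],
  [-3.1,-1.3,0,0,0,0,0.5],
  [-3.1,-1.3,0,0,0,0,0.5],
  [-3.1,-1.3,0,0,0,0,0.5],
  [-3.1,-1.3,0,0,0,0,0.5],
  [-3.1,-1.3,0,0,0,0,0.5],
  [-3.1,-1.3,0,0,0,0,0.5],
])

```text
time: 9.52
tool_pos: [0.4705, -0.3289, 0.1462]
tool_rot: [3.141, -0.0, 1.571]
contact_force: [0.5, -0.0, 0.3]
opening: 0.0459
grip_force: 0.0
```

Request:
carry_out([
  [0,0,0,0,0,0,0.5],
  [0,0,0,0,0,0,0.5],
  [0,0,0,0,0,0,0.5],
  [0,0,0,0,0,0,0.5],
  [0,0,0,0,0,0,0.5],
  [0,0,0,0,0,0,0.5],
  [0,0,0,0,0,0,0.5],
  [0,0,0,0,0,0,0.5],
])

```text
time: 10.18
tool_pos: [0.4712, -0.3284, 0.1458]
tool_rot: [3.142, 0.0, 1.571]
contact_force: [0.3, 0.2, -0.5]
opening: 0.0459
grip_force: 0.0
```

```bash
cat >> m.py <<'E'
def wt(c,x,y,h,r=.03):
    P=cloud(c); q=P.reshape(-1,3); m=(np.hypot(q[:,0]-x,q[:,1]-y)<r)&(q[:,2]>.012)&(q[:,2]<.09); 
    q=q[m]
    if len(q)<20: print('few',len(q)); return
    zt=np.percentile(q[:,2],98); t=q[q[:,2]>zt-.005]
    # knob top face: ray-cast its pixels on the known-height plane as check
    uv=np.argwhere(m.reshape(480,640)&(P[...,2]>zt-.004))[:,::-1]; k=onplane(c,uv,h)[:,:2]
    print('wt n',len(q),'ztop',zt.round(4),'knob',((t.min(0)+t.max(0))/2)[:2].round(4),np.ptp(t,axis=0)[:2].round(4),'ray',((k.min(0)+k.max(0))/2).round(4),'all',((q.min(0)+q.max(0))/2)[:2].round(4),np.ptp(q,axis=0)[:2].round(4))
E
python3 - <<'E'
from m import *
c=grab('wrist'); cv2.imwrite('pics/w6.png',c['image'])
wt(c,.471,-.249,.05); wt(c,.601,-.228,.069); wt(c,.518,-.185,.069)
goto(.4712,-.25,.09,1.57)
E
```

```text
wt n 1183 ztop 0.0498 knob [ 0.4728 -0.2518] [0.0151 0.0152] ray [ 0.4728 -0.2518] all [ 0.4732 -0.2521] [0.0267 0.0271]
wt n 3596 ztop 0.069 knob [ 0.6028 -0.231 ] [0.0221 0.0208] ray [ 0.6007 -0.2313] all [ 0.6012 -0.2308] [0.0355 0.0374]
wt n 3451 ztop 0.0692 knob [ 0.5205 -0.1871] [0.0216 0.0213] ray [ 0.52   -0.1879] all [ 0.5205 -0.188 ] [0.0373 0.0351]
t 10.23 pose [ 0.4711 -0.3286  0.1458] [3.1415e+00 1.0000e-04 1.5704e+00] turn tool z 0.0004 then shift cm [7.86 0.   5.58] q [-0.74  0.51  1.51 -0.    1.12 -0.74] open 0.0458 F [-0.3 -0.1  0.1]
```

View pics/w6.png

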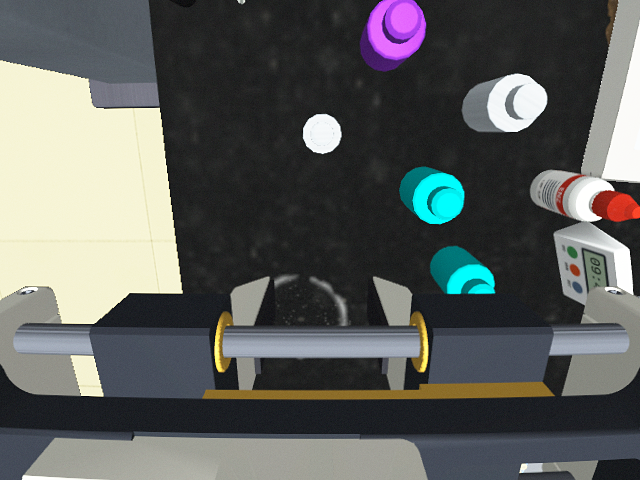

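The wrist view shows the medium weight at (322,133) and the large at (512,102). Measured heights are 49.8 and 69.0 mm, which match the text. I grasp the medium weight at TCP z 0.020.

Request:
carry_out([
  [2,0.05,0,0,0,0,0.5],
  [2.6,0.05,0,0,0,0,0.5],
  [2.1,0,1,0,0,0,0.5],
  [1.05,0,2.5,0,0,0,0.5],
  [0,0,2.5,0,0,0,0.5],
  [0,0,2,0,0,0,0.5],
  [0,0,0,0,0,0,0.5],
  [0,0,0,0,0,0,0.5],
])

```text
time: 10.9
tool_pos: [0.4717, -0.2511, 0.0653]
tool_rot: [-3.14, -0.001, 1.57]
contact_force: [-0.1, -0.3, 0.1]
opening: 0.0459
grip_force: 0.0
```

```bash
python3 - <<'E'
from m import *
goto(.4722,-.251,.020,1.57)
E
```

```text
t 10.9 pose [ 0.4717 -0.2511  0.0653] [-3.1400e+00 -1.1000e-03  1.5698e+00] turn tool z -0.0002 then shift cm [0.01 0.05 4.53] q [-0.63  0.55  1.71 -0.    0.88 -0.63] open 0.0459 F [-0.1 -0.3  0.1]
```

Request:
carry_out([
  [0,0.05,1,0,0,0,0.5],
  [0,0,1.2,0,0,0,0.5],
  [0,0,1.2,0,0,0,0.5],
  [0,0,0.7,0,0,0,0.5],
  [0,0,0.4,0,0,0,0.5],
  [0,0,0,0,0,0,0.5],
  [0,0,0,0,0,0,0.45],
  [0,0,0,0,0,0,0.4],
], force=20)

```text
time: 11.57
tool_pos: [0.4729, -0.2518, 0.0214]
tool_rot: [3.14, 0.001, 1.57]
contact_force: [-0.2, 0.7, 0.6]
opening: 0.039
grip_force: 0.0
```

Request:
carry_out([
  [0,0,0,0,0,0,0.35],
  [0,0,0,0,0,0,0.3],
  [0,0,0,0,0,0,0.25],
  [0,0,0,0,0,0,0.2],
  [0,0,0,0,0,0,0.1],
  [0,0,0,0,0,0,0.1],
  [0,0,0,0,0,0,0.1],
  [0,0,0,0,0,0,0.1],
], force=20)

```text
time: 12.23
tool_pos: [0.4725, -0.2516, 0.0211]
tool_rot: [3.141, 0.0, 1.57]
contact_force: [-2.3, 0.7, 4.6]
opening: 0.027
grip_force: 20.0
```

```bash
python3 - <<'E'
from m import *
goto(.595,-.006,.1,1.72)
E
```

```text
t 12.23 pose [ 0.4725 -0.2516  0.0211] [3.1414e+00 4.0000e-04 1.5698e+00] turn tool z -0.1502 then shift cm [22.46 15.76 -7.89] q [-0.63  0.62  1.74 -0.    0.78 -0.63] open 0.027 F [-2.3  0.7  4.6]
```

Request:
carry_out([
  [0,0,-0.3,0,0,0,0.1],
  [0,0,-0.7,0,0,0,0.1],
  [0,0,-1.5,0,0,0,0.1],
  [0,0,-2.5,0,0,0,0.1],
  [0,0,-2.5,0,0,0,0.1],
  [0,0,-2.5,0,0,-0.05,0.1],
  [0,0,-1.5,0,0,-0.05,0.1],
  [0,0,-0.5,0,0,-0.05,0.1],
])

```text
time: 12.9
tool_pos: [0.4737, -0.2521, 0.1439]
tool_rot: [3.138, 0.004, 1.722]
contact_force: [0.7, 0.8, -2.1]
opening: 0.0271
grip_force: 20.0
```

Request:
carry_out([
  [1,0.7,0,0,0,0,0.1],
  [2.5,1.75,0,0,0,0,0.1],
  [2.5,1.75,0,0,0,0,0.1],
  [2.5,1.75,0,0,0,0,0.1],
  [2.5,1.75,0,0,0,0,0.1],
  [2.5,1.75,0,0,0,0,0.1],
  [1.5,1.05,0,0,0,0,0.1],
  [0,0,0,0,0,0,0.1],
])

```text
time: 13.57
tool_pos: [0.555, -0.0832, 0.1401]
tool_rot: [-3.141, -0.002, 1.722]
contact_force: [-0.5, -0.1, -2.0]
opening: 0.0273
grip_force: 20.0
```

```bash
python3 - <<'E'
from m import *
c=grab('wrist'); cv2.imwrite('pics/w7.png',c['image']);goto(.595,-.006,.06,1.72)
E
```

```text
t 13.62 pose [ 0.5542 -0.085   0.14  ] [-3.1405e+00 -8.0000e-04  1.7222e+00] turn tool z 0.0022 then shift cm [7.2  5.21 8.  ] q [-0.29  0.5   1.56  0.    1.09 -0.44] open 0.0271 F [-0.  -0.3 -2.6]
```

View pics/w7.png

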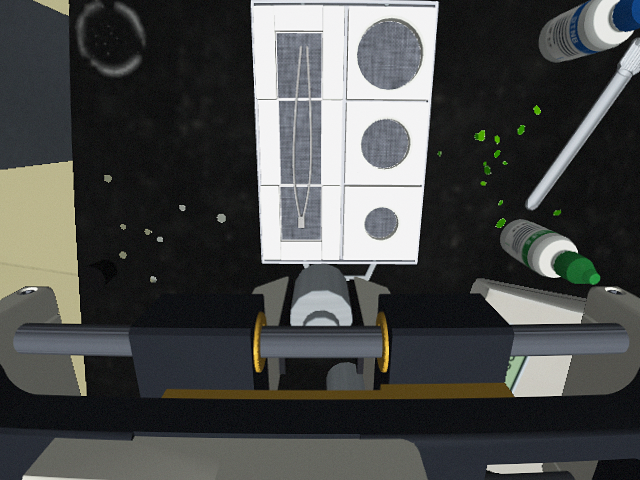

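The medium weight is held and the tweezers sit well in the groove. The medium well is at (385,143). I move over it and check nearby obstacle heights.

Request:
carry_out([
  [1,0.7,0,0,0,0,0.1],
  [2,1.5,0,0,0,0,0.1],
  [2,1.5,1,0,0,0,0.1],
  [1.5,1,1.5,0,0,0,0.1],
  [0.7,0.5,1.5,0,0,0,0.1],
  [0,0,1.5,0,0,0,0.1],
  [0,0,1,0,0,0,0.1],
  [0,0,0,0,0,0,0.1],
])

```text
time: 14.28
tool_pos: [0.5931, -0.0087, 0.0732]
tool_rot: [-3.137, -0.001, 1.719]
contact_force: [-0.8, 0.7, -1.7]
opening: 0.0277
grip_force: 20.0
```

```bash
python3 - <<'E'
from m import *
goto(.5952,-.0065,.0275,1.72)
c=grab('scene'); q=cloud(c).reshape(-1,3); t=grab('top'); q=np.r_[q,cloud(t).reshape(-1,3)]
for x in (.62,.64,.66,.68,.70,.72):
    print(x,[round(float(np.percentile(k[:,2],97)),3) if len(k:=q[(abs(q[:,0]-x)<.01)&(abs(q[:,1]-y)<.01)&(q[:,2]<.2)])>3 else None for y in (-.3,-.28,-.26,-.24,-.22,-.2,-.18,-.16,-.14,-.12,-.1,-.08,-.06)])
E
```

```text
t 14.28 pose [ 0.5931 -0.0087  0.0732] [-3.1368e+00 -1.3000e-03  1.7186e+00] turn tool z -0.0014 then shift cm [0.19 0.24 4.57] q [-0.14  0.63  1.52 -0.    0.99 -0.29] open 0.0277 F [-0.8  0.7 -1.7]
0.62 [0.005, 0.005, 0.005, 0.063, 0.058, 0.004, 0.005, 0.005, 0.005, 0.005, 0.02, 0.02, None]
0.64 [0.056, 0.037, 0.005, 0.005, 0.004, 0.005, 0.007, 0.005, 0.005, 0.005, 0.015, None, 0.002]
0.66 [0.095, 0.086, 0.005, 0.005, 0.005, 0.006, 0.005, 0.006, 0.004, 0.005, 0.006, None, 0.003]
0.68 [0.086, 0.076, 0.028, 0.026, 0.023, 0.021, 0.006, 0.018, 0.005, 0.004, 0.006, 0.003, 0.004]
0.7 [0.005, 0.038, 0.042, 0.04, 0.038, 0.039, 0.038, 0.038, 0.037, 0.038, 0.032, 0.036, 0.053]
0.72 [0.006, 0.043, 0.046, 0.045, 0.045, 0.043, 0.045, 0.045, 0.044, 0.042, 0.036, 0.063, 0.084]
```

Request:
carry_out([
  [0.1,0.12,0.5,0,0,0,0.1],
  [0.1,0.12,0.8,0,0,0,0.1],
  [0,0,0.8,0,0,0,0.1],
  [0,0,0.7,0,0,0,0.1],
  [0,0,0.5,0,0,0,0.1],
  [0,0,0.3,0,0,0,0.1],
  [0,0,0.2,0,0,0,0.1],
  [0,0,0,0,0,0,0.1],
])

```text
time: 15.05
tool_pos: [0.5967, -0.0062, 0.0372]
tool_rot: [-3.141, -0.0, 1.72]
contact_force: [-0.2, 0.0, -1.5]
opening: 0.0274
grip_force: 20.0
```

```bash
python3 - <<'E'
from m import *
goto(.5952,-.0065,.0275,1.72)
c=grab('wrist'); goto(.5952,-.0065,.0275,1.72)
E
```

```text
t 15.05 pose [ 0.5967 -0.0062  0.0372] [-3.1408e+00 -1.0000e-04  1.7197e+00] turn tool z -0.0003 then shift cm [-0.01 -0.15  0.97] q [-0.14  0.68  1.54 -0.    0.92 -0.29] open 0.0274 F [-0.2  0.  -1.5]
t 15.1 pose [ 0.5969 -0.0062  0.0376] [-3.1414  0.      1.7198] turn tool z -0.0002 then shift cm [-0.   -0.17  1.01] q [-0.14  0.68  1.54 -0.    0.92 -0.29] open 0.0278 F [ 0.5 -0.7 -1.6]
```

Request:
carry_out([
  [0,-0.15,0,0,0,0,0.1],
  [0,0,0.3,0,0,0,0.1],
  [0,0,0.3,0,0,0,0.1],
  [0,0,0.2,0,0,0,0.1],
  [0,0,0.15,0,0,0,0.1],
  [0,0,0.1,0,0,0,0.1],
  [0,0,0,0,0,0,0.1],
  [0,0,0,0,0,0,0.1],
])

```text
time: 15.77
tool_pos: [0.5955, -0.0065, 0.0272]
tool_rot: [3.141, 0.0, 1.72]
contact_force: [0.5, -0.6, -0.4]
opening: 0.0273
grip_force: 20.0
```

Request:
carry_out([
  [0,0,0,0,0,0,0.33],
  [0,0,0,0,0,0,0.38],
  [0,0,0,0,0,0,0.43],
  [0,0,0,0,0,0,0.48],
  [0,0,-0.5,0,0,0,0.48],
  [0,0,-2,0,0,0,0.48],
  [0,0,-3,0,0,0,0.48],
  [0,0,-3,0,0,0,0.48],
])

```text
time: 16.43
tool_pos: [0.5948, -0.0064, 0.1128]
tool_rot: [-3.14, -0.0, 1.72]
contact_force: [0.8, 0.2, -0.2]
opening: 0.044
grip_force: 0.0
```

Request:
carry_out([
  [0,0,-3,0,0,0.115,0.6],
  [0,0,-1,0,0,0.115,0.6],
  [0,0,0,0,0,0.115,0.6],
  [0,0,0,0,0,0.115,0.6],
  [0,0,0,0,0,0.115,0.6],
  [0,0,0,0,0,0.115,0.6],
  [0,0,0,0,0,0.115,0.6],
  [0,0,0,0,0,0.115,0.6],
])

```text
time: 17.1
tool_pos: [0.5954, -0.0064, 0.1527]
tool_rot: [3.141, -0.0, 0.794]
contact_force: [0.1, -0.1, -0.2]
opening: 0.0554
grip_force: 0.0
```

Request:
carry_out([
  [0,0,0,0,0,0.115,0.6],
  [0,0,0,0,0,0.115,0.6],
  [0,0,0,0,0,0.115,0.6],
  [0,0,0,0,0,0.115,0.6],
  [0,0,0,0,0,0.115,0.6],
  [0,0,0,0,0,0.115,0.6],
  [0,0,0,0,0,0.11,0.6],
  [-0.5,2,0,0,0,0,0.6],
])

```text
time: 17.77
tool_pos: [0.5909, -0.0241, 0.1527]
tool_rot: [-3.141, -0.001, -0.004]
contact_force: [-1.1, -0.4, -1.0]
opening: 0.055
grip_force: 0.0
```

Request:
carry_out([
  [-0.8,2.9,0,0,0,0,0.6],
  [-0.8,2.9,0,0,0,0,0.6],
  [-0.8,2.9,0,0,0,0,0.6],
  [-0.8,2.9,0,0,0,0,0.6],
  [-0.8,2.9,0,0,0,0,0.6],
  [-0.8,2.9,0,0,0,0,0.6],
  [-0.6,2.9,0,0,0,0,0.6],
  [0,0,0,0,0,0,0.6],
])

```text
time: 18.43
tool_pos: [0.5353, -0.2345, 0.1528]
tool_rot: [3.139, -0.001, -0.004]
contact_force: [-0.9, -0.2, 0.5]
opening: 0.0547
grip_force: 0.0
```

```bash
python3 - <<'E'
from m import *
c=grab('wrist'); cv2.imwrite('pics/w8.png',c['image']);wt(c,.601,-.23,.069)
t=grab('top'); wt(t,.595,-.0065,.056,.02)
goto(.6015,-.2305,.1,0)
E
```

```text
wt n 2264 ztop 0.0691 knob [ 0.6032 -0.2304] [0.0213 0.0211] ray [ 0.6034 -0.2305] all [ 0.6037 -0.2307] [0.0374 0.0371]
wt n 139 ztop 0.0587 knob [ 0.5931 -0.0047] [0.0136 0.0127] ray [ 0.5933 -0.0047] all [ 0.5948 -0.0081] [0.0312 0.0345]
t 18.53 pose [ 0.536  -0.2303  0.1525] [-3.1415e+00 -3.0000e-04 -2.7000e-03] turn tool z -0.0027 then shift cm [6.55 0.02 5.25] q [-0.54  0.52  1.48  0.    1.14  1.04] open 0.055 F [ 0.3 -0.2 -0. ]
```

View pics/w8.png

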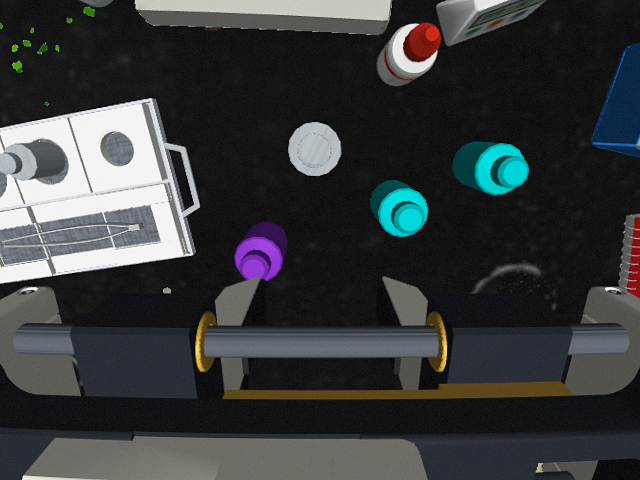

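The large weight is at (315,149), clear on both sides. The medium stands in its well at (35,160). I approach the large weight.

Request:
carry_out([
  [1.5,0,0,0,0,0,0.6],
  [2,0,0,0,0,0,0.6],
  [2,0,0,0,0,0,0.6],
  [1.1,0,1,0,0,0,0.6],
  [0,0,2,0,0,0,0.6],
  [0,0,2,0,0,0,0.6],
  [0,0,0.5,0,0,0,0.6],
  [0,0,0,0,0,0,0.6],
])

```text
time: 19.2
tool_pos: [0.6016, -0.2276, 0.0956]
tool_rot: [-3.14, 0.004, 0.001]
contact_force: [0.5, -0.2, -0.3]
opening: 0.055
grip_force: 0.0
```

```bash
python3 - <<'E'
from m import *
goto(.6022,-.2305,.021,0)
E
```

```text
t 19.2 pose [ 0.6016 -0.2276  0.0956] [-3.1396e+00  3.5000e-03  1.2000e-03] turn tool z 0.0012 then shift cm [0.06 0.29 7.46] q [-0.48  0.68  1.34  0.    1.12  1.09] open 0.055 F [ 0.5 -0.2 -0.3]
```

Request:
carry_out([
  [0,0.1,1,0,0,0,0.6],
  [0,0,1.5,0,0,0,0.6],
  [0,0,1.5,0,0,0,0.6],
  [0,0,1.5,0,0,0,0.6],
  [0,0,1,0,0,0,0.6],
  [0,0,0.5,0,0,0,0.6],
  [0,0,0.4,0,0,0,0.6],
  [0,0,0,0,0,0,0.6],
], force=40)

```text
time: 19.87
tool_pos: [0.6024, -0.2305, 0.0232]
tool_rot: [3.141, -0.0, -0.0]
contact_force: [0.3, -0.1, 0.8]
opening: 0.0552
grip_force: 0.0
```

Request:
carry_out([
  [0,0,0,0,0,0,0.55],
  [0,0,0,0,0,0,0.5],
  [0,0,0,0,0,0,0.45],
  [0,0,0,0,0,0,0.4],
  [0,0,0,0,0,0,0.35],
  [0,0,0,0,0,0,0.2],
  [0,0,0,0,0,0,0.2],
  [0,0,0,0,0,0,0.2],
], force=40)

```text
time: 20.53
tool_pos: [0.6026, -0.2304, 0.0238]
tool_rot: [3.141, -0.001, -0.0]
contact_force: [-0.4, 1.2, 4.3]
opening: 0.0371
grip_force: 40.0
```

```bash
python3 - <<'E'
from m import *
goto(.5855,.0565,.16,.149)
E
```

```text
t 20.53 pose [ 0.6026 -0.2304  0.0238] [ 3.1413e+00 -8.0000e-04 -2.0000e-04] turn tool z -0.1492 then shift cm [  2.57 -28.63 -13.62] q [-0.48  0.77  1.4   0.    0.97  1.09] open 0.0371 F [-0.4  1.2  4.3]
```

Request:
carry_out([
  [0,0,-0.3,0,0,0,0.2],
  [0,0,-0.7,0,0,0,0.2],
  [0,0,-1.5,0,0,0,0.2],
  [0,0,-2.5,0,0,0,0.2],
  [0,0,-2.5,0,0,0,0.2],
  [0,0,-2.5,0,0,-0.05,0.2],
  [0,0,-1.5,0,0,-0.05,0.2],
  [0,0,-0.5,0,0,-0.05,0.2],
])

```text
time: 21.2
tool_pos: [0.6032, -0.2311, 0.1463]
tool_rot: [3.139, -0.003, 0.152]
contact_force: [0.8, -0.1, -4.6]
opening: 0.0369
grip_force: 40.0
```

Request:
carry_out([
  [0.1,-1,0,0,0,0,0.2],
  [0.2,-2,0,0,0,0,0.2],
  [0.3,-3,0,0,0,0,0.2],
  [0.3,-3,0,0,0,0,0.2],
  [0.3,-3,0,0,0,0,0.2],
  [0.3,-3,0,0,0,0,0.2],
  [0.3,-3,0,0,0,0,0.2],
  [0.2,-3,0,0,0,0,0.2],
])

```text
time: 21.87
tool_pos: [0.5894, -0.0176, 0.1419]
tool_rot: [-3.141, 0.003, 0.148]
contact_force: [0.4, 0.4, -4.5]
opening: 0.037
grip_force: 40.0
```

Request:
carry_out([
  [0.3,-3,0,0,0,0,0.2],
  [0.2,-2,0,0,0,0,0.2],
  [0.1,-1,0,0,0,0,0.2],
  [0,0,0,0,0,0,0.2],
  [0,0,0,0,0,0,0.2],
  [0,0,0,0,0,0,0.2],
  [0,0,0,0,0,0,0.2],
  [0,0,0,0,0,0,0.2],
])

```text
time: 22.53
tool_pos: [0.5878, 0.0392, 0.1431]
tool_rot: [3.141, 0.0, 0.148]
contact_force: [-0.0, -0.2, -4.8]
opening: 0.0375
grip_force: 40.0
```

```bash
python3 - <<'E'
from m import *
goto(.5857,.0563,.03,.149)
c=grab('wrist'); wt(c,.5857,.0563,.19,.03)
E
```

```text
t 22.53 pose [0.5878 0.0392 0.1431] [3.1413e+00 2.0000e-04 1.4790e-01] turn tool z -0.0011 then shift cm [ 0.05 -1.73 11.31] q [-0.06  0.54  1.47 -0.    1.13  1.36] open 0.0375 F [-0.  -0.2 -4.8]
wt n 1314 ztop 0.0155 knob [0.5857 0.0563] [0.0596 0.0599] ray [0.6372 0.0524] all [0.5857 0.0563] [0.0596 0.0599]
```

Request:
carry_out([
  [0,-0.7,0,0,0,0,0.2],
  [0,-0.7,1,0,0,0,0.2],
  [0,-0.3,2,0,0,0,0.2],
  [0,0,2,0,0,0,0.2],
  [0,0,2,0,0,0,0.2],
  [0,0,1.5,0,0,0,0.2],
  [0,0,1,0,0,0,0.2],
  [0,0,0,0,0,0,0.2],
])

```text
time: 23.25
tool_pos: [0.5834, 0.0577, 0.0454]
tool_rot: [-3.141, 0.005, 0.15]
contact_force: [0.0, -0.1, -4.2]
opening: 0.0372
grip_force: 40.0
```

Request:
carry_out([
  [0,0,0,0,0,0,0.2],
  [0,0,0,0,0,0,0.2],
  [0,0,0,0,0,0,0.2],
  [0,0,0,0,0,0,0.2],
  [0,0,0,0,0,0,0.2],
  [0,0,0,0,0,0,0.2],
  [0,0,0,0,0,0,0.2],
  [0,0,0,0,0,0,0.2],
])

```text
time: 23.92
tool_pos: [0.5853, 0.0572, 0.0484]
tool_rot: [3.141, -0.0, 0.15]
contact_force: [-0.2, -0.5, -5.3]
opening: 0.0373
grip_force: 40.0
```

```bash
python3 - <<'E'
from m import *
goto(.5857,.0563,.0298,.149)
E
```

```text
t 23.92 pose [0.5853 0.0572 0.0484] [ 3.1414e+00 -3.0000e-04  1.4980e-01] turn tool z 0.0008 then shift cm [0.03 0.09 1.86] q [-0.03  0.65  1.56 -0.    0.92  1.39] open 0.0373 F [-0.2 -0.5 -5.3]
```

Request:
carry_out([
  [0,0.05,0.4,0,0,0,0.2],
  [0,0,0.4,0,0,0,0.2],
  [0,0,0.4,0,0,0,0.2],
  [0,0,0.3,0,0,0,0.2],
  [0,0,0.2,0,0,0,0.2],
  [0,0,0.1,0,0,0,0.2],
  [0,0,0,0,0,0,0.2],
  [0,0,0,0,0,0,0.2],
])

```text
time: 24.58
tool_pos: [0.5854, 0.0567, 0.0302]
tool_rot: [3.141, -0.0, 0.15]
contact_force: [1.0, -0.2, -4.1]
opening: 0.0375
grip_force: 40.0
```

Request:
carry_out([
  [0,0,0.07,0,0,0,0.2],
  [0,0,0.05,0,0,0,0.2],
  [0,0,0,0,0,0,0.2],
  [0,0,0,0,0,0,0.2],
  [0,0,0,0,0,0,0.41],
  [0,0,0,0,0,0,0.44],
  [0,0,0,0,0,0,0.47],
  [0,0,0,0,0,0,0.49],
])

```text
time: 25.25
tool_pos: [0.5856, 0.0567, 0.029]
tool_rot: [3.141, -0.001, 0.15]
contact_force: [-1.3, -0.3, -0.6]
opening: 0.0442
grip_force: 0.0
```

Request:
carry_out([
  [0,0,0,0,0,0,0.49],
  [0,0,-0.5,0,0,0,0.49],
  [0,0,-1,0,0,0,0.49],
  [0,0,-2,0,0,0,0.49],
  [0,0,-3,0,0,0,0.49],
  [0,0,-3,0,0,0,0.49],
  [0,0,-2,0,0,0,0.49],
  [0,0,0,0,0,0,0.49],
])

```text
time: 25.92
tool_pos: [0.5881, 0.0567, 0.1501]
tool_rot: [3.14, -0.01, 0.15]
contact_force: [-0.2, 0.6, -0.5]
opening: 0.045
grip_force: 0.0
```

```bash
python3 - <<'E'
from m import *
c=grab('wrist'); wt(grab('scene'),.5857,.0563,.075,.024)
goto(.38,.2395,.14,.149)
E
```

```text
wt n 499 ztop 0.0765 knob [0.5839 0.0565] [0.0201 0.0202] ray [0.5833 0.056 ] all [0.5872 0.0575] [0.0443 0.0443]
t 26.02 pose [0.5858 0.0567 0.1455] [ 3.141e+00 -2.600e-03  1.498e-01] turn tool z 0.0008 then shift cm [-17.63 -21.13   0.55] q [-0.03  0.54  1.47 -0.    1.13  1.39] open 0.0447 F [ 0.  -0.2 -1. ]
```

Request:
carry_out([
  [-1,-1.2,0,0,0,0,0.4],
  [-2,-2.4,0,0,0,0,0.4],
  [-2,-2.4,0,0,0,0,0.4],
  [-2,-2.4,0,0,0,0,0.4],
  [-2,-2.4,0,0,0,0,0.4],
  [-2,-2.4,0,0,0,0,0.4],
  [-2,-2.4,0,0,0,0,0.4],
  [-2,-2.4,0,0,0,0,0.4],
])

```text
time: 26.68
tool_pos: [0.408, 0.2128, 0.143]
tool_rot: [3.141, 0.002, 0.149]
contact_force: [-0.5, -0.4, -0.1]
opening: 0.0367
grip_force: 0.0
```

Request:
carry_out([
  [-1.5,-1.8,0,0,0,0,0.4],
  [-1,-1.2,0,0,0,0,0.4],
  [0,0,0,0,0,0,0.4],
  [0,0,0,0,0,0,0.4],
  [0,0,0,0,0,0,0.4],
  [0,0,0,0,0,0,0.4],
  [0,0,0,0,0,0,0.4],
  [0,0,0,0,0,0,0.4],
])

```text
time: 27.35
tool_pos: [0.3814, 0.2377, 0.1438]
tool_rot: [3.141, 0.0, 0.149]
contact_force: [0.6, -0.2, 0.2]
opening: 0.0364
grip_force: 0.0
```

```bash
python3 - <<'E'
from m import *
c=grab('wrist'); cv2.imwrite('pics/w9.png',c['image']);wt(c,.442,.2395,.032,.02)
goto(.442,.2395,.07,.149)
E
```

```text
wt n 421 ztop 0.0317 knob [0.4443 0.2396] [0.0104 0.0104] ray [0.4446 0.2397] all [0.4446 0.2397] [0.0173 0.0174]
t 27.4 pose [0.3813 0.2378 0.1439] [3.1414e+00 2.0000e-04 1.4880e-01] turn tool z -0.0002 then shift cm [6.03 0.73 7.39] q [ 0.39  0.31  1.85 -0.    0.98  1.81] open 0.0369 F [ 0.3 -0.5  0. ]
```

View pics/w9.png

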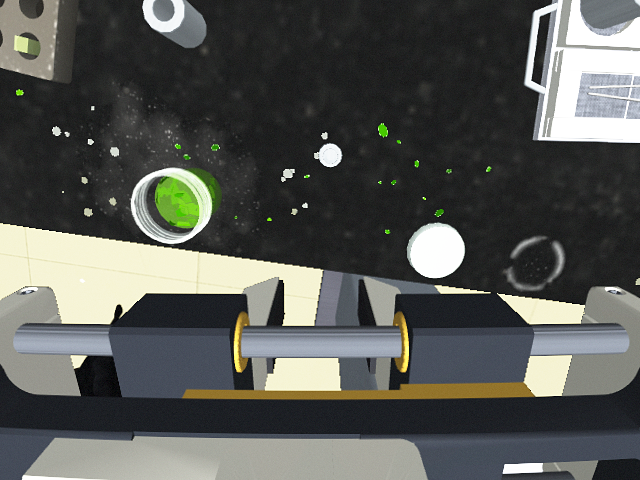

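The small weight is at (330,155), with nothing within finger reach. I approach and grip it.

Request:
carry_out([
  [1.5,0.2,0,0,0,0,0.4],
  [2,0.2,0,0,0,0,0.4],
  [2,0.2,1,0,0,0,0.4],
  [0.7,0.15,2,0,0,0,0.4],
  [0,0,2,0,0,0,0.4],
  [0,0,2,0,0,0,0.4],
  [0,0,1,0,0,0,0.4],
  [0,0,0,0,0,0,0.4],
])

```text
time: 28.07
tool_pos: [0.4421, 0.2393, 0.0619]
tool_rot: [3.141, 0.005, 0.149]
contact_force: [-0.1, 0.8, -0.0]
opening: 0.0367
grip_force: 0.0
```

```bash
python3 - <<'E'
from m import *
c=grab('wrist'); goto(.4438,.2396,.02,.149)
E
```

```text
t 28.12 pose [0.4429 0.2397 0.0633] [3.1411e+00 2.2000e-03 1.4940e-01] turn tool z 0.0004 then shift cm [0.09 0.03 4.33] q [ 0.34  0.51  1.8  -0.    0.83  1.77] open 0.0365 F [ 0.5 -0.8  0.4]
```

Request:
carry_out([
  [0,0,0.8,0,0,0,0.4],
  [0,0,1.2,0,0,0,0.4],
  [0,0,1.2,0,0,0,0.4],
  [0,0,0.7,0,0,0,0.4],
  [0,0,0.5,0,0,0,0.4],
  [0,0,0,0,0,0,0.4],
  [0,0,0,0,0,0,0.4],
  [0,0,0,0,0,0,0.35],
], force=12)

```text
time: 28.78
tool_pos: [0.4438, 0.2403, 0.0206]
tool_rot: [-3.141, -0.001, 0.15]
contact_force: [-0.1, 0.7, -0.5]
opening: 0.0337
grip_force: 0.0
```

Request:
carry_out([
  [0,0,0,0,0,0,0.3],
  [0,0,0,0,0,0,0.25],
  [0,0,0,0,0,0,0.22],
  [0,0,0,0,0,0,0.19],
  [0,0,0,0,0,0,0.15],
  [0,0,0,0,0,0,0.1],
  [0,0,0,0,0,0,0.05],
  [0,0,0,0,0,0,0.05],
], force=12)

```text
time: 29.45
tool_pos: [0.4434, 0.2401, 0.0201]
tool_rot: [3.142, -0.0, 0.15]
contact_force: [-0.0, -0.0, 3.2]
opening: 0.0168
grip_force: 12.0
```

Request:
carry_out([
  [0,0,-0.3,0,0,0,0.05],
  [0,0,-0.7,0,0,0,0.05],
  [0,0,-1.5,0,0,0,0.05],
  [0,0,-2.5,0,0,0,0.05],
  [0,0,-2.5,0,0,0,0.05],
  [0,0,-2.5,0,0,0,0.05],
  [0,0,-2,0,0,0,0.05],
  [0,0,-1,0,0,0,0.05],
])

```text
time: 30.12
tool_pos: [0.4443, 0.2405, 0.153]
tool_rot: [-3.141, -0.004, 0.15]
contact_force: [-0.2, 0.2, -0.2]
opening: 0.0173
grip_force: 12.0
```

```bash
python3 - <<'E'
from m import *
c=grab('wrist'); cv2.imwrite('pics/w10.png',c['image'][240:400,160:480]); goto(.6042,-.0695,.13,.149)
E
```

```text
t 30.17 pose [0.4448 0.2407 0.1537] [-3.1405 -0.0057  0.1499] turn tool z 0.0009 then shift cm [11.16 33.04  2.37] q [ 0.34  0.39  1.7  -0.    1.05  1.77] open 0.017 F [ 0.7 -0.1 -0. ]
```

View pics/w10.png

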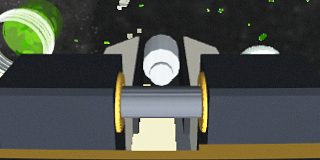

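The small weight is held upright between the pads. I carry it to the narrow well.

Request:
carry_out([
  [0.5,1.5,0,0,0,0,0.05],
  [1,3,0,0,0,0,0.05],
  [1,3,0,0,0,0,0.05],
  [1,3,0,0,0,0,0.05],
  [1,3,0,0,0,0,0.05],
  [1,3,0,0,0,0,0.05],
  [1,3,0,0,0,0,0.05],
  [1,3,0,0,0,0,0.05],
])

```text
time: 30.83
tool_pos: [0.5509, 0.0273, 0.1488]
tool_rot: [-3.141, 0.002, 0.15]
contact_force: [0.8, 0.5, -0.2]
opening: 0.0169
grip_force: 12.0
```

Request:
carry_out([
  [1,3,0,0,0,0,0.05],
  [1,3,0,0,0,0,0.05],
  [1,3,0,0,0,0,0.05],
  [0.5,1.5,0,0,0,0,0.05],
  [0,0,0,0,0,0,0.05],
  [0,0,0,0,0,0,0.05],
  [0,0,0,0,0,0,0.05],
  [0,0,0,0,0,0,0.05],
])

```text
time: 31.5
tool_pos: [0.6007, -0.0685, 0.1496]
tool_rot: [-3.141, 0.001, 0.151]
contact_force: [-0.1, 0.2, -1.3]
opening: 0.017
grip_force: 12.0
```

```bash
python3 - <<'E'
from m import *
goto(.6043,-.0693,.05,.149)
E
```

```text
t 31.5 pose [ 0.6007 -0.0685  0.1496] [-3.1409e+00  1.1000e-03  1.5100e-01] turn tool z 0.002 then shift cm [0.35 0.13 9.96] q [-0.24  0.56  1.41  0.    1.17  1.18] open 0.017 F [-0.1  0.2 -1.3]
```

Request:
carry_out([
  [0.3,0.1,1,0,0,0,0.05],
  [0,0,2,0,0,0,0.05],
  [0,0,2.5,0,0,0,0.05],
  [0,0,2.5,0,0,0,0.05],
  [0,0,1.5,0,0,0,0.05],
  [0,0,0.8,0,0,0,0.05],
  [0,0,0,0,0,0,0.05],
  [0,0,0,0,0,0,0.05],
])

```text
time: 32.17
tool_pos: [0.6047, -0.0699, 0.0471]
tool_rot: [3.142, -0.0, 0.15]
contact_force: [0.2, 0.1, 1.1]
opening: 0.0172
grip_force: 12.0
```

Request:
carry_out([
  [0,0,0,0,0,0,0.05],
  [0,0,0,0,0,0,0.05],
  [0,0,0,0,0,0,0.05],
  [0,0,0,0,0,0,0.05],
  [0,0,0,0,0,0,0.05],
  [0,0,0,0,0,0,0.05],
  [0,0,0,0,0,0,0.05],
  [0,0,0,0,0,0,0.05],
])

```text
time: 32.83
tool_pos: [0.6045, -0.0704, 0.047]
tool_rot: [3.141, -0.0, 0.15]
contact_force: [0.1, 0.3, -1.1]
opening: 0.0174
grip_force: 12.0
```

```bash
python3 - <<'E'
from m import *
goto(.6043,-.0693,.0261,.149)
E
```

```text
t 32.83 pose [ 0.6045 -0.0704  0.047 ] [ 3.1415 -0.      0.1498] turn tool z 0.0008 then shift cm [-0.   -0.11  2.09] q [-0.24  0.69  1.5  -0.    0.95  1.18] open 0.0174 F [ 0.1  0.3 -1.1]
```

Request:
carry_out([
  [0,-0.1,0.4,0,0,0,0.05],
  [0,0,0.4,0,0,0,0.05],
  [0,0,0.4,0,0,0,0.05],
  [0,0,0.4,0,0,0,0.05],
  [0,0,0.3,0,0,0,0.05],
  [0,0,0.2,0,0,0,0.05],
  [0,0,0,0,0,0,0.05],
  [0,0,0,0,0,0,0.05],
])

```text
time: 33.5
tool_pos: [0.6043, -0.0693, 0.0261]
tool_rot: [3.142, -0.0, 0.15]
contact_force: [-0.9, 0.0, 1.8]
opening: 0.0169
grip_force: 12.0
```

On the floor. I release, rise and inspect from a distance.

Request:
carry_out([
  [0,0,0,0,0,0,0.21],
  [0,0,0,0,0,0,0.25],
  [0,0,0,0,0,0,0.3],
  [0,0,0,0,0,0,0.33],
  [0,0,-0.5,0,0,0,0.33],
  [0,0,-1.5,0,0,0,0.33],
  [0,0,-2.5,0,0,0,0.33],
  [0,0,-3,0,0,0,0.33],
])

```text
time: 34.17
tool_pos: [0.6032, -0.0691, 0.1005]
tool_rot: [-3.14, 0.003, 0.15]
contact_force: [1.1, 0.9, 1.1]
opening: 0.0303
grip_force: 0.0
```

Request:
carry_out([
  [-1,0,-3,0,0,0,0.4],
  [-2,-1,-2,0,0,0,0.4],
  [-2.5,-1,0,0,0,0,0.4],
  [-2.5,-1,0,0,0,0,0.4],
  [-2.5,-1,0,0,0,0,0.4],
  [-1.5,-1,0,0,0,0,0.4],
  [0,0,0,0,0,0,0.4],
  [0,0,0,0,0,0,0.4],
])

```text
time: 34.83
tool_pos: [0.4783, -0.0377, 0.1518]
tool_rot: [3.141, -0.001, 0.15]
contact_force: [-0.0, -1.5, -0.6]
opening: 0.0368
grip_force: 0.0
```

```bash
python3 - <<'E'
from m import *
c=grab('wrist'); cv2.imwrite('pics/w11.png',c['image'])
wt(c,.6043,-.0693,.038,.014); wt(c,.595,-.0065,.056,.018);wt(c,.5855,.0565,.075,.022)
s=grab('scene'); wt(s,.6043,-.0693,.038,.014); wt(s,.595,-.0065,.056,.018);wt(s,.5855,.0565,.075,.022); wt(s,.5192,.3581,.046,.03); wt(s,.5708,.2251,.032,.03); goto(.5,0,.2,.149)
E
```

```text
wt n 596 ztop 0.0376 knob [ 0.6046 -0.0699] [0.0109 0.0101] ray [ 0.6039 -0.0694] all [ 0.6072 -0.0689] [0.022 0.027]
wt n 1469 ztop 0.0561 knob [ 0.5971 -0.007 ] [0.0159 0.0148] ray [ 0.5963 -0.0073] all [ 0.5969 -0.0046] [0.0276 0.0318]
wt n 3422 ztop 0.075 knob [0.586 0.056] [0.0211 0.0219] ray [0.5856 0.0547] all [0.586  0.0558] [0.0378 0.0381]
wt n 91 ztop 0.0396 knob [ 0.604  -0.0706] [0.011  0.0083] ray [ 0.6026 -0.07  ] all [ 0.6061 -0.0667] [0.023  0.0201]
wt n 219 ztop 0.0578 knob [ 0.5942 -0.0085] [0.0138 0.0145] ray [ 0.5945 -0.0075] all [ 0.5971 -0.0048] [0.0308 0.0277]
wt n 473 ztop 0.0764 knob [0.5846 0.0557] [0.0193 0.0205] ray [0.5842 0.056 ] all [0.5846 0.0572] [0.0375 0.0417]
wt n 401 ztop 0.048 knob [0.5201 0.3577] [0.0296 0.0277] ray [0.5192 0.3582] all [0.52   0.3579] [0.0297 0.0282]
wt n 138 ztop 0.0343 knob [0.5709 0.2245] [0.0193 0.019 ] ray [0.571  0.2248] all [0.5706 0.2252] [0.0198 0.0203]
t 34.93 pose [ 0.4794 -0.0382  0.1515] [ 3.1407e+00 -1.8000e-03  1.4980e-01] turn tool z 0.0008 then shift cm [ 2.6  -3.47 -4.85] q [-0.24  0.35  1.77 -0.    1.02  1.18] open 0.0367 F [ 0.6 -0.  -0.5]
```

View pics/w11.png

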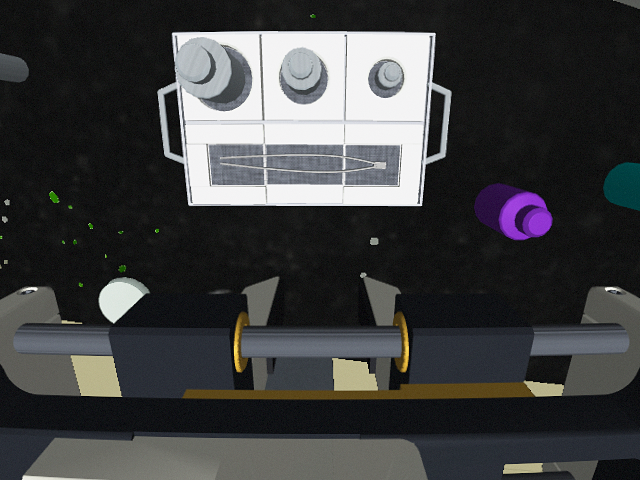

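All three weights stand in their wells, with tops at 38, 56 and 75 mm as expected. The tweezers are centred in the groove at (303,163), and the sleeves have not moved.

```bash
python3 -c "
from cell import robot
print(robot.hand_in())"
```

```text
the job is handed in; nothing more can be done
None
```

The job is handed in at about 35 s (no verdict was returned): my last camera check had all three weights standing in their own wells, the tweezers flat in the groove and both sleeves where they started.

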